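# Close the wide specimen jar

### The arm

A 6-joint arm with a two-finger parallel gripper is mounted at the origin on the work surface. World frame = base frame: x ahead of the robot, y to its left, z up, the work surface at z = 0. Lengths are in mm, angles in rad, forces in N, time in s.
With the tool pointing down it reaches from about 200 to 875 mm from the base axis. Payload 3.4 kg.
Tool frame: the origin (TCP) lies at the very end of the fingers, on their centre line; the grasp point (between the pads) lies manip.tcp_to_grasp behind it (manip.tcp_to_grasp is the distance from the TCP to the grasp point, in mm); z points along the fingers, y is the line along which they close (so a half turn about z gives the same grasp; the last joint's range is limited). The gripper opens to 94 mm and grips with 3 to 60 N. Pads are 16 mm wide; open, the fingers measure 119 mm over their backs; the gripper's body (75 mm by 177 mm) begins 78 mm behind the grasp point.
Start: joints at [0.988, 0.276, 1.505, -0, 1.361, -0.121], TCP at [256.22, 514.798, 205.493] pointing down, gripper open.
Joint ranges: [-2.89, 2.89], [-0.75, 2.08], [0.22, 2.7], [-1.18, 4.32], [0.11, 2.71], [-2.7, 2.7]. Speed limits (rad/s): [2.57, 2.57, 3.14, 3.14, 3.14, 3.14].

### API

Orientations are given as a unit quaternion [x, y, z, w].
In Python, from station import monitor, vision, manip gives the robot as it stands.
- The arm moves only by the tool play_rows, never from a script. Its argument "increments" is a list of rows, each a list of 7 numbers: the shift along the tool's x, y, z as a fraction of full scale, then the turn, a rotation vector about the tool's x, y, z as a fraction of full scale, then the opening, from -1 (shut) to 1 (fully open). A call has 1 to 10 rows; each row shifts and turns the commanded pose from where the row before left it, along the tool's axes as they then stand; what a row does not reach is not made up. Full scale, the value 1, is 3 cm for a shift and 180 degrees for a turn. A row lasts 1/12 s, in which the tool goes at most 41.7 mm and 7.16 degrees, less where a joint would pass 70% of its speed; a pose out of reach is approached as far as the arm can. A call with a number of a shift or a turn outside -1 to 1 is refused whole. A call with a gripper value outside its range is refused whole. The fingers move at their own pace and stop on an object; "grip_force" is the grip in N (left out, the last holds). Time passes only in rows, so rows that do not move let the fingers close. It gives the time, the measured TCP pose, the force, the opening and the grip force at its end, in the units of the state.
- monitor.state(): the state, without advancing time (a new reading comes with each control period).
- vision.snapshot(name): name is "side" or "top"; returns a dict with "frame" (480x640x3 uint8, red, green, blue), "fx", "fy", "cx", "cy" (pixels), "pose" (4x4, takes a point from camera to world coordinates). Camera axes: x right, y up, looking along -z (the intrinsics and any distortion apply to the point x, -y, -z); pixel columns grow to the right and rows downward; lengths in mm; the calibration is good to about 2 mm. A picture is of the moment at which its call begins. There is no depth.
- manip.close_job(): hands the job in; it is judged then, once.
The state is a dict: "t": time; "q": joint angles; "dq": joint speeds; "joint_torque": joint torques, N m; "tcp_pos": TCP position; "eef_rot": TCP orientation; "contact_force": force on the tool from outside, world axes, zero at the start; "moment": the same for the moment, N m; "grip_width": finger opening in mm; "grasp_force": force on a finger pad.
Only numpy, scipy, OpenCV 4.12 (cv2) and the standard library are available. Lean on these libraries where they do the work, as an engineer would, in place of code of your own. Each camera call takes 0.05 s, during which the arm holds its last target. There are 200 camera calls.

### The job

The wide amber specimen jar has been left open. Pick up the lid that fits it, the larger of the two grey knobbed lids on the bench, set it in the jar's mouth and press it down until it is fully home and level, with its flange down on the rim all round. Leave the smaller lid where it lies.

Things in the scene. Friction and masses are not known exactly. Their poses are not given: they have to be found in the camera images.
- jar: The wide open amber glass jar, left or right of a slimmer open one (62 mm across, 100 mm high) that is not needed: 92 mm across, bore 80 mm, 90 mm high, fixed to the bench on a steel base ring 110 mm across. Origin: centre of its underside on the bench, z up. A small white specimen block inside stays well clear of the lid.
- jar_rim (a point): Centre of the wide jar's mouth, level with its rim, 90 mm above the bench. Four small sprung rubber nubs 6 mm below the rim stand about 4 mm into the bore: a lid set in the mouth stops on them, its flange about 12 mm above the rim, and a push down of about 6 to 10 N takes it past them until the flange meets the rim.
- lid: The larger grey lid, 110 g, upright on the bench, left or right of the smaller. Origin: centre of its underside, z up. From below: tapered plug 26 mm long (56 mm across at the foot, at most 77), flange 94 mm across at 26 to 32 mm, round knob 34 mm across at 32 to 62 mm, flat top. Turn about z is free. Fully home its origin is 26 mm below the rim, the knob top 126 mm above the bench.
- small_lid: The smaller grey lid, same shape, upright on the bench, not to be used: flange 64 mm across, knob 22 mm across, 58 mm tall in all. Origin: centre of its underside, z up.

How it is judged:
By the outcome, as a careful person would: the job done as asked, in the order asked, and still so for the second after the job is handed in, with the robot touching nothing.
It also fails if it takes over 48 s, if anything falls off the work surface, if the arm or the gripper's body presses on something with over 40 N, if the wrist force passes 120 N, or if a joint passes its speed limit or range.

## Working session

There is one attempt and no reset: what is moved stays moved. The work goes in short steps, Python scripts to look and compute and a tool call to move; the robot and the scene stay as the last step left them, time stands still between calls to the robot, and variables do not carry over. Pictures are saved under pics/ and viewed, at most 10 in all, crops included, and the job is handed in when it is done.

Besides the shell and the picture viewer there is one more tool, called after "Request:" as name(argument=value, ...) on one line, values as JSON. play_rows: Moves the arm, as the interface text tells. Shift numbers are shares of 3 cm and turn numbers shares of 180 degrees, none past 1 either way. Its arguments: {"type":"object","properties":{"increments":{"type":"array"},"grip_force":{"type":"number"}},"required":["increments"]}

```bash
mkdir -p pics; ls
python3 - <<'E'
from station import monitor, vision, manip
import cv2,numpy as np
s=monitor.state();print(s['t'],s['tcp_pos'],s['eef_rot'],s['grip_width'],manip.tcp_to_grasp)
for n in('top','side'):
    d=vision.snapshot(n);cv2.imwrite(f'pics/{n}0.png',d['frame'][:,:,::-1])
    print(n,{k:(np.round(v,3).tolist() if k=='pose' else v) for k,v in d.items() if k!='frame'})
E
```

```text
pics
0.0 [255.89728609 514.30285094 204.61537157] [ 2.28845120e-01  9.73462433e-01 -8.41086752e-04 -3.09047926e-04] 94.2776055882446 18.8
top {'fx': 520.6621924883068, 'fy': 520.6621924883068, 'cx': 326.40578674104097, 'cy': 249.6089263532769, 'pose': [[0.022, 0.999, -0.033, 508.625], [-1.0, 0.022, -0.003, 5.342], [-0.002, 0.033, 0.999, 838.344], [0.0, 0.0, 0.0, 1.0]]}
side {'fx': 454.11089988835636, 'fy': 454.11089988835636, 'cx': 332.7733834251219, 'cy': 236.51652709642426, 'pose': [[0.986, 0.124, -0.113, 470.148], [-0.167, 0.637, -0.753, -484.64], [-0.022, 0.761, 0.649, 516.742], [0.0, 0.0, 0.0, 1.0]]}
```

View pics/top0.png

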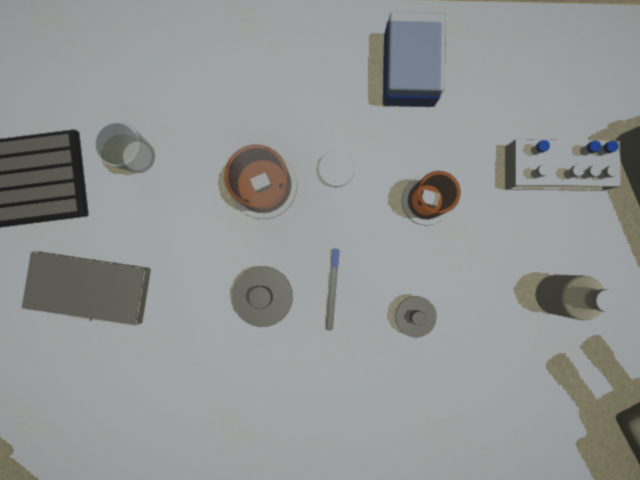

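View pics/side0.png

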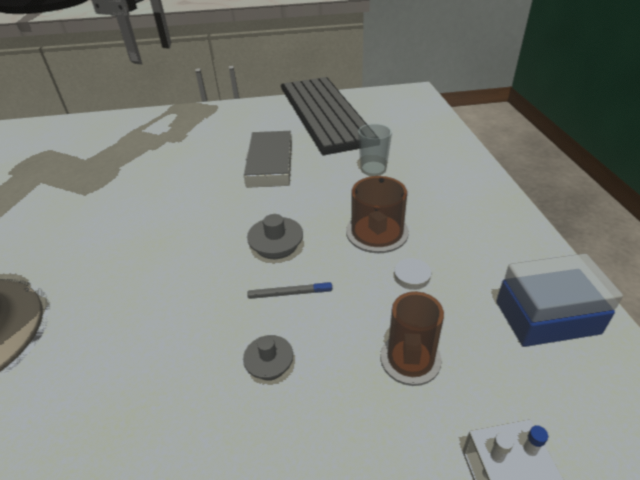

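Top view: large lid about (262,297), wide jar rim about (257,178), small lid (416,316). Side view: large lid (275,237), jar rim (379,193). Next I'll measure them with masks and circle fits.

```bash
cat > h.py <<'E'
import cv2,numpy as np
from scipy.optimize import least_squares
def ray(d,p,z):
    p=np.atleast_2d(np.asarray(p,float));P=d['pose']
    v=np.c_[(p[:,0]-d['cx'])/d['fx'],-(p[:,1]-d['cy'])/d['fy'],-np.ones(len(p))]@P[:3,:3].T
    return (P[:3,3]+v*((z-P[2,3])/v[:,2])[:,None])[:,:2]
def proj(d,w):
    P=d['pose'];c=P[:3,:3].T@(np.asarray(w,float)-P[:3,3])
    return np.array([d['cx']-d['fx']*c[0]/c[2],d['cy']+d['fy']*c[1]/c[2]])
def circ(xy,r=None):
    c0=xy.mean(0)
    f=(lambda a:np.hypot(*(xy-a[:2]).T)-(r or a[2]))
    s=least_squares(f,[*c0,40],loss='soft_l1',f_scale=1.0)
    return s.x, np.sqrt(np.mean(f(s.x)**2))
def blob(m,seed):
    m=cv2.morphologyEx(m.astype(np.uint8),cv2.MORPH_CLOSE,np.ones((3,3)))
    cs,_=cv2.findContours(m,cv2.RETR_EXTERNAL,cv2.CHAIN_APPROX_NONE)
    cs=[c for c in cs if cv2.pointPolygonTest(c,seed,False)>=0]
    return max(cs,key=cv2.contourArea)[:,0,:].astype(float)
E
python3 - <<'E'
from station import vision
from h import *
S={'top':((262,297),(257,178)),'side':((275,237),(379,213))}
for n in S:
    d=vision.snapshot(n);f=d['frame'].astype(int)
    hsv=cv2.cvtColor(d['frame'],cv2.COLOR_RGB2HSV).astype(int)
    (l,j)=S[n]
    print(n,'lidpix',f[l[1]+15,l[0]+18],'bench',f[l[1]+60,l[0]],'jar',f[j[1]+5,j[0]])
    br=f.max(2)
    c=blob((br<125)&(hsv[...,1]<80),l)
    print('lid bbox',c.min(0),c.max(0))
    w=ray(d,c,30)
    if n=='side':  # drop the knob side (upper contour)
        w=w[c[:,1]>l[1]-6]
    print('lid circ',circ(w))
    a=blob((f[...,0]-f[...,2]>30),j)
    print('jar bbox',a.min(0),a.max(0))
    w=ray(d,a,90)
    nad=d['pose'][:2,3]
    if n=='top':
        cc=w.mean(0);u=(cc-nad)/np.linalg.norm(cc-nad);k=(w-cc)@u>-5
    else:k=a[:,1]<a[:,1].min()+12
    print('jar circ',circ(w[k]),circ(w[k],46),k.sum())
    o=d['frame'][:,:,::-1].copy()
    for q in (c,a): cv2.polylines(o,[q.astype(np.int32)],True,(0,255,0),1)
    x,y=(180,120) if n=='top' else (200,130)
    cv2.imwrite(f'pics/{n}1.png',cv2.resize(o[y:y+225,x:x+250],None,fx=2,fy=2))
E
python3 -c "
import cv2,numpy as np
cv2.imwrite('pics/c1.png',cv2.resize(np.hstack([cv2.imread('pics/%s1.png'%n) for n in('top','side')]),(800,360)))"
```

```text
top lidpix [112 110 102] bench [161 165 168] jar [156 158 159]
lid bbox [231. 266.] [292. 326.]
lid circ (array([461.57760093, 106.74426787,  46.34776585]), np.float64(0.583197551645371))
jar bbox [223. 145.] [286. 208.]
jar circ (array([637.60344617, 112.93938632,  45.05274143]), np.float64(0.5122065758460679)) (array([636.65266586, 112.19919429,  40.        ]), np.float64(0.7070538467957737)) 96
side lidpix [93 92 84] bench [152 157 152] jar [75 58 48]
lid bbox [247. 214.] [302. 262.]
lid circ (array([461.21963581,  84.46119569,  45.326552  ]), np.float64(2.685962724179335))Traceback (most recent call last):
  File "<stdin>", line 16, in <module>
  File "h.py", line 19, in blob
    return max(cs,key=cv2.contourArea)[:,0,:].astype(float)
           ~~~^^^^^^^^^^^^^^^^^^^^^^^^
ValueError: max() iterable argument is empty
[ WARN:0@0.030] global loadsave.cpp:275 findDecoder imread_('pics/side1.png'): can't open/read file: check file path/integrity
Traceback (most recent call last):
ValueError: all the input arrays must have same number of dimensions, but the array at index 0 has 3 dimension(s) and the array at index 1 has 1 dimension(s)
```

Run:
```python
from station import vision
from h import *
T=[0];out=[]
for n in('top','side'):
    d=vision.snapshot(n);o=cv2.resize(d['frame'][:,:,::-1],None,fx=4,fy=4,interpolation=cv2.INTER_CUBIC)
    for (cx,cy,z,r) in [(461.6,106.7,29,47),(461.6,106.7,62,17),(637.6,112.9,90,46),(637.6,112.9,90,40),(637.6,112.9,0,55)]:
        p=np.array([proj(d,[cx+r*np.cos(t),cy+r*np.sin(t),z]) for t in np.arange(0,6.3,.1)])*4+1.5
        cv2.polylines(o,[p.astype(np.int32)],True,(0,255,0),1)
    x,y=(205,135) if n=='top' else (232,155)
    w,h=(100,200) if n=='top' else(185,110)
    out.append(o[4*y:4*(y+h),4*x:4*(x+w)])
a,b=out; print(a.shape,b.shape)
H=600;a=cv2.resize(a,(300,600));b=cv2.resize(b,(500,297));b=cv2.copyMakeBorder(b,0,303,0,0,0)
cv2.imwrite('pics/c1.png',np.hstack([a,b]))
```

```text
(800, 400, 3) (440, 740, 3)
```

View pics/c1.png

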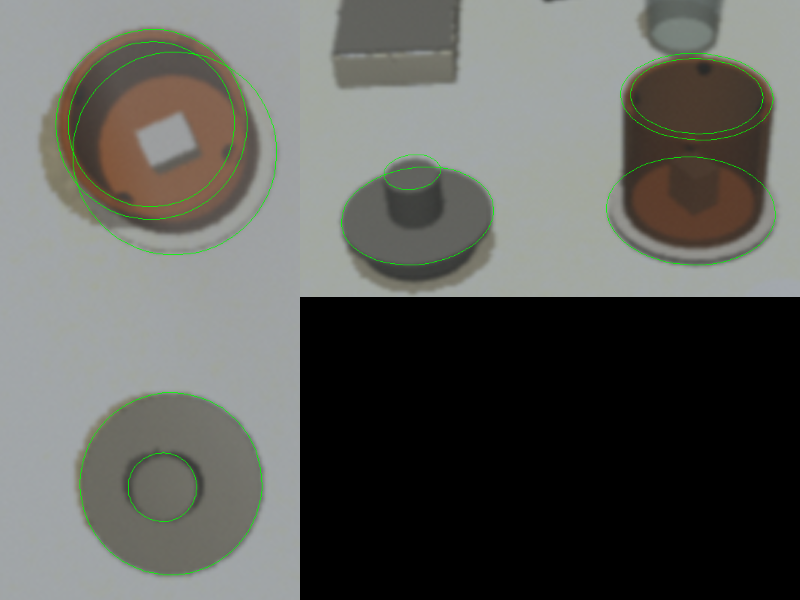

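The projected lid, knob, rim and base ring circles match both views to about 1–2 mm. The lid is at (461.6, 106.7) and the jar at (637.6, 112.9). Next I'll move above the lid.

Request:
play_rows(increments=[[-0.61, -0.455, 0, 0, 0, 0, 1], [-0.61, -0.455, 0, 0, 0, 0, 1], [-0.61, -0.455, 0, 0, 0, 0, 1], [-0.61, -0.455, 0, 0, 0, 0, 1], [-0.61, -0.455, 0, 0, 0, 0, 1], [-0.61, -0.455, 0, 0, 0, 0, 1], [-0.61, -0.455, 0, 0, 0, 0, 1], [-0.61, -0.455, 0, 0, 0, 0, 1], [-0.61, -0.455, 0, 0, 0, 0, 1], [-0.61, -0.455, 0, 0, 0, 0, 1]])

```text
t: 1.13
tcp_pos: [359.6, 310.0, 205.5]
eef_rot: [0.229, 0.973, 0.0, 0.0]
contact_force: [0.4, -0.4, -0.5]
grip_width: 93.9
grasp_force: 0.0
```

Request:
play_rows(increments=[[-0.61, -0.455, 0, 0, 0, 0, 1], [-0.61, -0.455, 0, 0, 0, 0, 1], [-0.61, -0.455, 0, 0, 0, 0, 1], [-0.61, -0.455, 0, 0, 0, 0, 1], [-0.61, -0.455, 0, 0, 0, 0, 1], [-0.61, -0.455, 0, 0, 0, 0, 1], [-0.61, -0.455, 0, 0, 0, 0, 1], [-0.61, -0.455, 0, 0, 0, 0, 1], [0, 0, 0, 0, 0, 0, 1], [0, 0, 0, 0, 0, 0, 1]])

```text
t: 1.97
tcp_pos: [441.8, 147.6, 205.4]
eef_rot: [0.23, 0.973, 0.0, -0.0]
contact_force: [-0.2, -0.3, -0.9]
grip_width: 94.4
grasp_force: 0.0
```

```bash
cat > go.py <<'E'
import sys
from station import monitor
from h import *
from scipy.spatial.transform import Rotation as R
s=monitor.state();r=R.from_quat(s['eef_rot'])
print('t',round(s['t'],2),'tcp',np.round(s['tcp_pos'],1),'zaxis',np.round(r.as_matrix()[:,2],4),'F',np.round(s['contact_force'],1),'w',round(s['grip_width'],1),'gf',np.round(s['grasp_force'],1))
t=np.array(list(map(float,sys.argv[1:4])))
print('tool units(30mm):',np.round(r.inv().apply(t-s['tcp_pos'])/30,3))
print('tilt rotvec to vertical (units 180deg):',np.round(r.inv().apply(np.cross(r.as_matrix()[:,2],[0,0,-1]))/np.pi,4))
E
python3 go.py 461.6 106.7 80
```

```text
t 1.97 tcp [441.8 147.6 205.4] zaxis [-3.e-04  6.e-04 -1.e+00] F [-0.2 -0.3 -0.9] w 94.4 gf 0.0
tool units(30mm): [-1.202 -0.924  4.18 ]
tilt rotvec to vertical (units 180deg): [ 0.0001 -0.0002  0.    ]
```

Request:
play_rows(increments=[[-0.3, -0.23, 0.4, 0, 0, 0, 1], [-0.3, -0.23, 0.5, 0, 0, 0, 1], [-0.3, -0.23, 0.5, 0, 0, 0, 1], [-0.3, -0.23, 0.5, 0, 0, 0, 1], [0, 0, 0.5, 0, 0, 0, 1], [0, 0, 0.5, 0, 0, 0, 1], [0, 0, 0.5, 0, 0, 0, 1], [0, 0, 0.5, 0, 0, 0, 1], [0, 0, 0.25, 0, 0, 0, 1], [0, 0, 0, 0, 0, 0, 1]])

```text
t: 2.8
tcp_pos: [459.8, 108.2, 79.6]
eef_rot: [0.228, 0.974, -0.0, -0.002]
contact_force: [0.3, 1.5, 0.2]
grip_width: 94.0
grasp_force: 0.0
```

```bash
python3 go.py 461.6 106.7 38
```

```text
t 2.8 tcp [459.8 108.2  79.6] zaxis [-3.7e-03  2.0e-04 -1.0e+00] F [0.3 1.5 0.2] w 94.0 gf 0.0
tool units(30mm): [-0.081 -0.016  1.385]
tilt rotvec to vertical (units 180deg): [-0.0005 -0.0011 -0.    ]
```

Request:
play_rows(increments=[[-0.06, -0.02, 0.35, 0, 0, 0, 1], [0, 0, 0.35, 0, 0, 0, 1], [0, 0, 0.35, 0, 0, 0, 1], [0, 0, 0.33, 0, 0, 0, 1], [0, 0, 0, 0, 0, 0, 1], [0, 0, 0, 0, 0, 0, 1]])

```text
t: 3.3
tcp_pos: [463.0, 106.5, 40.0]
eef_rot: [0.229, 0.974, 0.0, 0.0]
contact_force: [1.1, 0.3, 0.6]
grip_width: 94.0
grasp_force: 0.0
```

```bash
python3 go.py 461.6 106.7 38
python3 - <<'E'
from station import vision
from h import *
d=vision.snapshot('side');cv2.imwrite('pics/s2.png',cv2.resize(d['frame'][130:330,200:450,::-1],None,fx=3,fy=3))
E
```

```text
t 3.3 tcp [463.  106.5  40. ] zaxis [ 2.e-04  3.e-04 -1.e+00] F [1.1 0.3 0.6] w 94.0 gf 0.0
tool units(30mm): [ 0.046 -0.014  0.068]
tilt rotvec to vertical (units 180deg): [ 0.0001  0.     -0.    ]
```

View pics/s2.png

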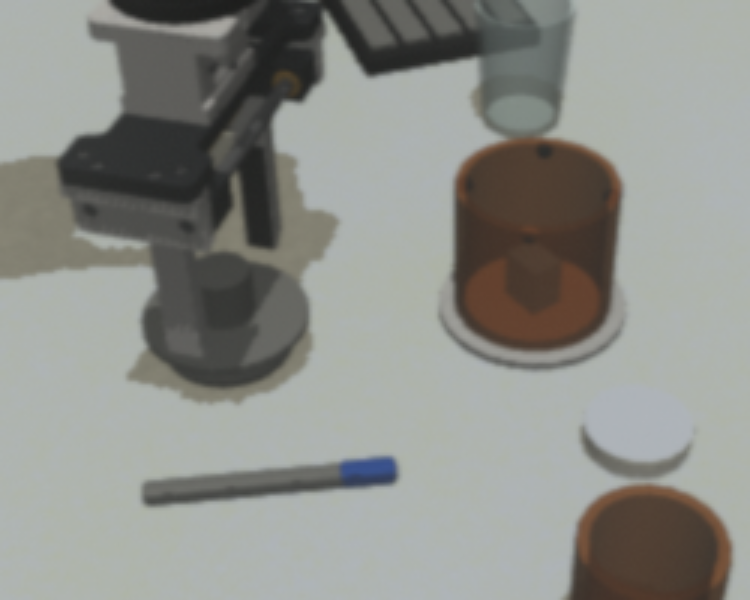

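The picture shows the two fingers straddling the knob, with the lid undisturbed. Closing now.

Request:
play_rows(increments=[[0.03, 0, 0, 0, 0, 0, 0], [0, 0, 0, 0, 0, 0, -0.3], [0, 0, 0, 0, 0, 0, -0.6], [0, 0, 0, 0, 0, 0, -1], [0, 0, 0, 0, 0, 0, -1], [0, 0, 0, 0, 0, 0, -1], [0, 0, 0, 0, 0, 0, -1], [0, 0, 0, 0, 0, 0, -1], [0, 0, 0, 0, 0, 0, -1], [0, 0, 0, 0, 0, 0, -1]], grip_force=40)

```text
t: 4.18
tcp_pos: [462.0, 106.3, 39.5]
eef_rot: [0.229, 0.973, -0.0, -0.0]
contact_force: [-0.4, -0.2, 0.7]
grip_width: 33.1
grasp_force: 40.0
```

Request:
play_rows(increments=[[0, 0, 0, 0, 0, 0, -1], [0, 0, 0, 0, 0, 0, -1], [0, 0, 0, 0, 0, 0, -1], [0, 0, 0, 0, 0, 0, -1], [0, 0, 0, 0, 0, 0, -1], [0, 0, 0, 0, 0, 0, -1]])

```text
t: 4.68
tcp_pos: [462.1, 106.4, 39.5]
eef_rot: [0.229, 0.973, 0.0, -0.0]
contact_force: [0.4, 0.2, -1.0]
grip_width: 33.4
grasp_force: 40.0
```

Request:
play_rows(increments=[[0, 0, -0.2, 0, 0, 0, -1], [0, 0, -0.4, 0, 0, 0, -1], [0, 0, -0.55, 0, 0, 0, -1], [0, 0, -0.55, 0, 0, 0, -1], [0, 0, -0.55, 0, 0, 0, -1], [0, 0, -0.55, 0, 0, 0, -1], [0, 0, -0.55, 0, 0, 0, -1], [0, 0, -0.55, 0, 0, 0, -1], [0, 0, -0.3, 0, 0, 0, -1], [0, 0, 0, 0, 0, 0, -1]])

```text
t: 5.52
tcp_pos: [463.6, 106.6, 167.7]
eef_rot: [0.229, 0.973, 0.001, 0.002]
contact_force: [-0.4, -0.4, -2.5]
grip_width: 33.3
grasp_force: 40.0
```

```bash
python3 go.py 637.8 112.9 165
```

```text
t 5.52 tcp [463.6 106.6 167.7] zaxis [ 4.7e-03  6.0e-04 -1.0e+00] F [-0.4 -0.4 -2.5] w 33.3 gf 40.0
tool units(30mm): [-5.104  2.775  0.118]
tilt rotvec to vertical (units 180deg): [ 0.0008  0.0013 -0.    ]
```

Request:
play_rows(increments=[[-0.25, 0.135, 0, 0, 0, 0, -1], [-0.55, 0.3, 0, 0, 0, 0, -1], [-0.65, 0.35, 0, 0, 0, 0, -1], [-0.65, 0.35, 0, 0, 0, 0, -1], [-0.65, 0.35, 0, 0, 0, 0, -1], [-0.65, 0.35, 0, 0, 0, 0, -1], [-0.65, 0.35, 0, 0, 0, 0, -1], [-0.55, 0.3, 0, 0, 0, 0, -1], [-0.4, 0.22, 0, 0, 0, 0, -1], [-0.1, 0.07, 0, 0, 0, 0, -1]])

```text
t: 6.35
tcp_pos: [638.4, 112.6, 163.0]
eef_rot: [0.229, 0.973, -0.0, -0.001]
contact_force: [1.1, 1.0, -0.6]
grip_width: 33.0
grasp_force: 40.0
```

Request:
play_rows(increments=[[0, 0, 0, 0, 0, 0, -1], [0, 0, 0, 0, 0, 0, -1], [0, 0, 0, 0, 0, 0, -1], [0, 0, 0, 0, 0, 0, -1], [0, 0, 0, 0, 0, 0, -1]])

```text
t: 6.77
tcp_pos: [635.5, 112.8, 165.9]
eef_rot: [0.229, 0.973, 0.0, -0.0]
contact_force: [0.6, 0.1, -1.3]
grip_width: 33.5
grasp_force: 40.0
```

```bash
python3 go.py 637.8 112.9 135
python3 - <<'E'
from station import vision
from h import *
out=[]
for n in('top','side'):
    d=vision.snapshot(n);o=cv2.resize(d['frame'][:,:,::-1],None,fx=4,fy=4,interpolation=cv2.INTER_CUBIC)
    for (cx,cy,z,r) in [(637.6,112.9,128+32,47),(637.6,112.9,128+26,47),(637.6,112.9,128+0,28),(637.6,112.9,90,46)]:
        p=np.array([proj(d,[cx+r*np.cos(t),cy+r*np.sin(t),z]) for t in np.arange(0,6.3,.1)])*4+1.5
        cv2.polylines(o,[p.astype(np.int32)],True,(0,255,0),1)
    x,y=(200,110) if n=='top' else (320,110)
    out.append(o[4*y:4*(y+150),4*x:4*(x+100)])
cv2.imwrite('pics/c3.png',np.hstack(out))
E
```

```text
t 6.77 tcp [635.5 112.8 165.9] zaxis [-0.e+00  1.e-04 -1.e+00] F [ 0.6  0.1 -1.3] w 33.5 gf 40.0
tool units(30mm): [-0.068  0.038  1.029]
tilt rotvec to vertical (units 180deg): [ 0. -0.  0.]
```

View pics/c3.png

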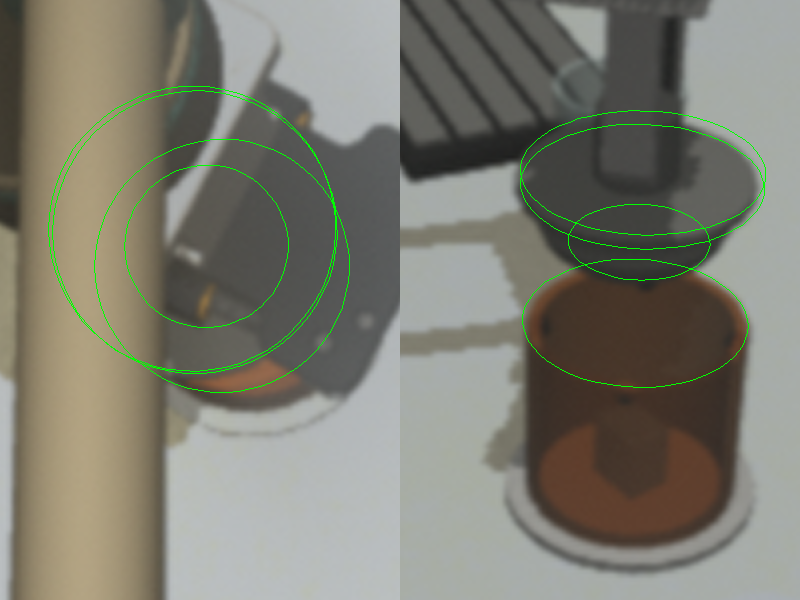

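The side view shows the held lid level but about 2.3 mm short in x, which agrees with the TCP reading. I'll correct that and lower it to just above the nubs.

Request:
play_rows(increments=[[-0.07, 0.035, 0, 0, 0, 0, -1], [0, 0, 0.2, 0, 0, 0, -1], [0, 0, 0.25, 0, 0, 0, -1], [0, 0, 0.25, 0, 0, 0, -1], [0, 0, 0.2, 0, 0, 0, -1], [0, 0, 0.1, 0, 0, 0, -1], [0, 0, 0, 0, 0, 0, -1], [0, 0, 0, 0, 0, 0, -1], [0, 0, 0, 0, 0, 0, -1]])

```text
t: 7.62
tcp_pos: [638.8, 112.8, 135.8]
eef_rot: [0.229, 0.973, 0.0, 0.0]
contact_force: [0.4, 0.2, -1.9]
grip_width: 33.4
grasp_force: 40.0
```

```bash
python3 go.py 637.8 112.9 118
```

```text
t 7.62 tcp [638.8 112.8 135.8] zaxis [ 6.e-04  1.e-04 -1.e+00] F [ 0.4  0.2 -1.9] w 33.4 gf 40.0
tool units(30mm): [ 0.032 -0.012  0.593]
tilt rotvec to vertical (units 180deg): [0.0001 0.0002 0.    ]
```

Request:
play_rows(increments=[[0.02, -0.01, 0.15, 0, 0, 0, -1], [0, 0, 0.15, 0, 0, 0, -1], [0, 0, 0.15, 0, 0, 0, -1], [0, 0, 0.14, 0, 0, 0, -1], [0, 0, 0, 0, 0, 0, -1], [0, 0, 0, 0, 0, 0, -1]])

```text
t: 8.12
tcp_pos: [638.5, 112.1, 117.7]
eef_rot: [0.229, 0.973, -0.0, 0.001]
contact_force: [1.4, -1.6, -1.0]
grip_width: 33.2
grasp_force: 40.0
```

```bash
python3 go.py 637.8 112.9 104
python3 - <<'E'
from station import vision
from h import *
d=vision.snapshot('side');cv2.imwrite('pics/s4.png',cv2.resize(d['frame'][110:260,310:450,::-1],(560,600),interpolation=cv2.INTER_CUBIC))
E
```

```text
t 8.12 tcp [638.5 112.1 117.7] zaxis [ 0.0011 -0.001  -1.    ] F [ 1.4 -1.6 -1. ] w 33.2 gf 40.0
tool units(30mm): [0.034 0.014 0.457]
tilt rotvec to vertical (units 180deg): [-0.0001  0.0005 -0.    ]
```

View pics/s4.png

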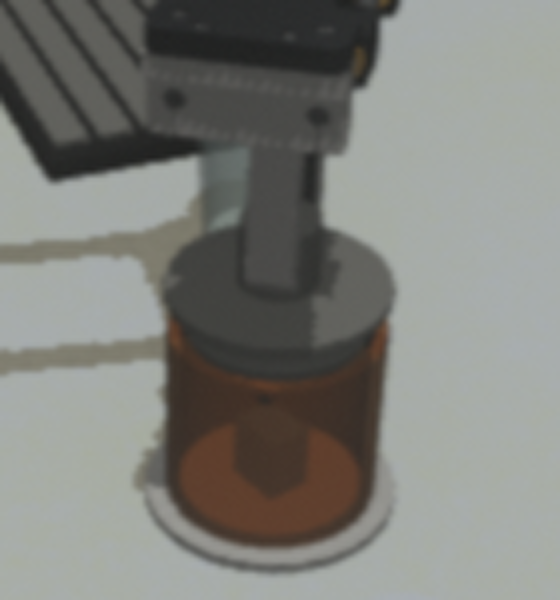

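The lid is in the mouth, level and centred to within about 1 mm. I'll press on slowly.

Request:
play_rows(increments=[[0.02, 0, 0.08, 0, 0, 0, -1], [0, 0, 0.08, 0, 0, 0, -1], [0, 0, 0.08, 0, 0, 0, -1], [0, 0, 0, 0, 0, 0, -1], [0, 0, 0, 0, 0, 0, -1]])

```text
t: 8.58
tcp_pos: [638.8, 112.5, 112.2]
eef_rot: [0.229, 0.973, 0.0, 0.002]
contact_force: [2.4, -2.4, 5.4]
grip_width: 33.4
grasp_force: 40.0
```

Request:
play_rows(increments=[[0, 0, 0.07, 0, 0, 0, -1], [0, 0, 0.07, 0, 0, 0, -1], [0, 0, 0.06, 0, 0, 0, -1], [0, 0, 0, 0, 0, 0, -1], [0, 0, 0, 0, 0, 0, -1]])

```text
t: 9.0
tcp_pos: [638.0, 112.2, 103.9]
eef_rot: [0.229, 0.973, -0.001, 0.001]
contact_force: [4.8, -4.2, 0.5]
grip_width: 33.7
grasp_force: 40.0
```

Past the nubs. The side force of about (5, −4) N points to a small offset, so I'll ease that off and press onto the rim.

Request:
play_rows(increments=[[-0.03, -0.01, 0.03, 0, 0, 0, -1], [0, 0, 0.03, 0, 0, 0, -1], [0, 0, 0, 0, 0, 0, -1], [0, 0, 0, 0, 0, 0, -1]])

```text
t: 9.33
tcp_pos: [638.4, 112.0, 103.5]
eef_rot: [0.229, 0.973, -0.0, 0.0]
contact_force: [1.0, -3.7, 5.4]
grip_width: 33.4
grasp_force: 40.0
```

Request:
play_rows(increments=[[-0.01, -0.02, 0.03, 0, 0, 0, -1], [0, 0, 0.03, 0, 0, 0, -1], [0, 0, 0.03, 0, 0, 0, -1], [0, 0, 0, 0, 0, 0, -1], [0, 0, 0, 0, 0, 0, -1]])

```text
t: 9.75
tcp_pos: [638.4, 112.0, 103.5]
eef_rot: [0.229, 0.973, 0.001, 0.001]
contact_force: [-2.1, -3.1, 16.5]
grip_width: 32.9
grasp_force: 40.0
```

It's firm at TCP z 103.5, which is exactly home, with 16 N. I'll ease off, open and lift.

Request:
play_rows(increments=[[0, 0, -0.07, 0, 0, 0, -1], [0, 0, 0, 0, 0, 0, -1], [0, 0, 0, 0, 0, 0, 0.5], [0, 0, 0, 0, 0, 0, 1], [0, 0, 0, 0, 0, 0, 1], [0, 0, 0, 0, 0, 0, 1], [0, 0, 0, 0, 0, 0, 1], [0, 0, 0, 0, 0, 0, 1], [0, 0, 0, 0, 0, 0, 1], [0, 0, 0, 0, 0, 0, 1]])

```text
t: 10.58
tcp_pos: [637.9, 111.8, 102.1]
eef_rot: [0.229, 0.973, 0.0, -0.0]
contact_force: [0.8, 0.3, -0.5]
grip_width: 82.9
grasp_force: 0.0
```

Request:
play_rows(increments=[[0, 0, -0.2, 0, 0, 0, 1], [0, 0, -0.4, 0, 0, 0, 1], [0, 0, -0.5, 0, 0, 0, 1], [0, 0, -0.5, 0, 0, 0, 1], [0, 0, -0.5, 0, 0, 0, 1], [0, 0, -0.5, 0, 0, 0, 1], [0, 0, -0.5, 0, 0, 0, 1], [0, 0, -0.3, 0, 0, 0, 1], [0, 0, 0, 0, 0, 0, 1], [0, 0, 0, 0, 0, 0, 1]])

```text
t: 11.42
tcp_pos: [638.1, 111.7, 204.7]
eef_rot: [0.229, 0.973, 0.0, 0.0]
contact_force: [-0.9, -0.2, -0.6]
grip_width: 93.9
grasp_force: 0.0
```

Request:
play_rows(increments=[[0.5, -0.2, 0, 0, 0, 0, 1], [0.6, -0.3, 0, 0, 0, 0, 1], [0.6, -0.3, 0, 0, 0, 0, 1], [0.6, -0.3, 0, 0, 0, 0, 1], [0.6, -0.3, 0, 0, 0, 0, 1], [0.6, -0.3, 0, 0, 0, 0, 1], [0.6, -0.3, 0, 0, 0, 0, 1], [0.6, -0.3, 0, 0, 0, 0, 1], [0.4, -0.2, 0, 0, 0, 0, 1], [0, 0, 0, 0, 0, 0, 1]])

```text
t: 12.25
tcp_pos: [464.3, 112.7, 203.6]
eef_rot: [0.229, 0.974, -0.0, -0.002]
contact_force: [-0.1, 1.1, -0.4]
grip_width: 94.1
grasp_force: 0.0
```

```bash
python3 go.py 637.8 112.9 104
python3 - <<'E'
from station import vision
from h import *
out=[]
for n in('top','side'):
    d=vision.snapshot(n);o=cv2.resize(d['frame'][:,:,::-1],None,fx=4,fy=4,interpolation=cv2.INTER_CUBIC)
    for (cx,cy,z,r) in [(637.8,112.6,96,47),(637.8,112.6,126,17)]:
        p=np.array([proj(d,[cx+r*np.cos(t),cy+r*np.sin(t),z]) for t in np.arange(0,6.3,.1)])*4+1.5
        cv2.polylines(o,[p.astype(np.int32)],True,(0,255,0),1)
    x,y=(205,125) if n=='top' else (335,140)
    out.append(o[4*y:4*(y+120),4*x:4*(x+100)])
cv2.imwrite('pics/c5.png',np.hstack(out))
E
```

```text
t 12.25 tcp [464.3 112.7 203.6] zaxis [-3.3e-03 -1.0e-04 -1.0e+00] F [-0.1  1.1 -0.4] w 94.1 gf 0.0
tool units(30mm): [-5.187  2.585  3.3  ]
tilt rotvec to vertical (units 180deg): [-0.0005 -0.0009  0.    ]
```

View pics/c5.png

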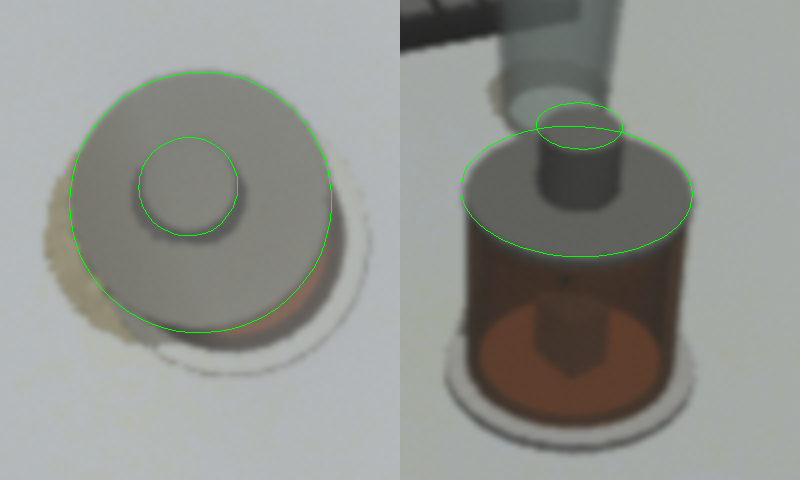

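The flange and knob-top outlines match the fully-home positions (z 96 and 126) in both views, so the lid is level and seated. The gripper is clear. Handing in.

```bash
python3 -c "
from station import manip
print(manip.close_job())"
```

```text
the job is handed in; nothing more can be done
None
```

The larger lid is pressed fully home and level in the wide amber jar, the smaller lid was left alone, and the job was handed in at about 12 s; no verdict came back.

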